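Make up two polishing kits at the jeweller's bench

TASK

Make up two polishing kits from the stock on the bench. Blue tray: the green compound bar in the long bay and the black wheel in the square bay. Yellow tray: the red compound bar in the long bay at one end, the white wheel in the middle bay and the amber jar, upright, in the short bay at the other end; everything sits flat on the floor of its own bay, and the white bar and the orange wheel stay where they are.

Things in the scene. Friction and masses are not known exactly. Their poses are not given: they have to be found in the camera images.
- blue_tray: Blue plastic kit tray with two bays, 174 mm long, 74 mm wide. Fixed to the bench. Bay floor 5 mm, rim and dividers 13 mm above the bench, walls 4 mm thick. Origin: centre of the underside, at bench level; y along the tray, x across, z up. Bays are 66 mm across, centred at x = 0. Long bay: 96 mm long, centred at y = -35 mm. Square bay: 66 mm long, centred at y = +50 mm.
- yellow_tray: Yellow kit tray, three bays in a row, 234 x 74 mm. Fixed to the bench. Bay floor 5 mm, rim and dividers 13 mm above the bench, walls 4 mm thick. Origin: centre of the underside, at bench level; y along the tray, x across, z up. Bays are 66 mm across, centred at x = 0. Long bay: 96 mm, -y end, centre at y = -65 mm. Middle: 66 mm, at y = +20 mm. Short: 56 mm, +y end, at y = +85 mm.
- green_bar: Green bar of polishing compound with a narrow white paper band round it, a block 60 mm long, 28 mm wide, 28 mm high, lying flat, 90 g. Origin: centre of the underside; y along its length, x across it, z up.
- red_bar: Red bar of polishing compound with a narrow white paper band round it, a block 60 mm long, 28 mm wide, 28 mm high, lying flat, 90 g. Origin: centre of the underside; y along its length, x across it, z up.
- white_bar: White bar of polishing compound with a narrow white paper band round it, a block 60 mm long, 28 mm wide, 28 mm high, lying flat, 90 g. Origin: centre of the underside; y along its length, x across it, z up. Not wanted in either kit: to be left where it lies.
- black_wheel: Black polishing wheel lying flat, a disc 46 mm in diameter and 26 mm high with a small brass eyelet flush in the middle of the top, 50 g. Origin: centre of the underside; z up along its axle.
- white_wheel: White (off-white) polishing wheel lying flat, a disc 46 mm in diameter and 26 mm high with a small brass eyelet flush in the middle of the top, 50 g. Origin: centre of the underside; z up along its axle.
- orange_wheel: Orange polishing wheel lying flat, a disc 46 mm in diameter and 26 mm high with a small brass eyelet flush in the middle of the top, 50 g. Origin: centre of the underside; z up along its axle. Not wanted in either kit: to be left where it lies.
- jar: Small closed amber glass jar with a paper label and a brass-coloured cap, standing upright, 40 mm in diameter, 45 mm high, 110 g. Origin: centre of the underside; z up.
There are look-alikes about, which are no part of the job. Leave any pink or purple look-alike of the white_wheel alone. Of the things that look like the green_bar, take the one that is farthest to the robot's right at the start.

How it is judged:
By the outcome, as a careful person would: the job done as asked, in the order asked, and still so for the second after the job is handed in, with the robot touching nothing.
It also fails if it takes over 115 s, if anything falls off the work surface, if the arm or the gripper's body presses on something with over 40 N, if the wrist force passes 120 N, or if a joint passes its speed limit or range.

ROBOT

A 7-joint arm with a two-finger parallel gripper is mounted at the origin on the work surface. World frame = base frame: x ahead of the robot, y to its left, z up, the work surface at z = 0. Lengths are in m, angles in rad, forces in N, time in s.
With the tool pointing down it reaches from about 0.35 to 0.775 m from the base axis. Payload 3.1 kg.
Tool frame: the origin (TCP) lies midway between the tips of the shut fingers; the grasp point (between the pads) lies 19 mm behind it; z points along the fingers, y is the line along which they close (so a half turn about z gives the same grasp; the last joint's range is limited). The gripper opens to 85 mm and grips with 20 to 120 N. Pads are 22 mm wide; open, the fingers measure 114 mm over their backs; the gripper's body (76 mm by 85 mm) begins 54 mm behind the grasp point. The pads swing forward as they close: fully open they stand 13 mm farther back than shut.
Start: joints at [1.259, 0.311, 0.014, 1.512, -0.004, 1.319, -0.027], TCP at [0.147, -0.53, 0.231] pointing down, gripper open.
Joint ranges: [-2.7, 2.7], [-0.3, 1.91], [-1.27, 1.3], [0.12, 2.57], [-1.44, 4.58], [0.2, 2.03], [-3.05, 3.05]. Speed limits (rad/s): [2.79, 2.79, 3.14, 3.14, 3.14, 3.14, 3.14].

INTERFACE

Orientations are given as a unit quaternion [x, y, z, w].
In Python, from station import robot gives the robot as it stands.
- The arm moves only by the tool hand_motion, called as a command line: name --argument value ..., lists and objects as JSON in quotes. Schema: {"type":"object","properties":{"rows":{"type":"array","items":{"type":"object","properties":{"dx":{"type":"number"},"dy":{"type":"number"},"dz":{"type":"number"},"rz":{"type":"number"}},"additionalProperties":false},"minItems":1,"maxItems":8},"aperture":{"type":"number"},"only":{"type":"string"},"quiet":{"type":"boolean"},"lines":{"type":"string"}},"required":["rows"],"additionalProperties":false}. rows is a list of rows, 1 to 8 of them, each an object with the fields dx, dy, dz (the shift in m), rz (a turn about the tool's z in rad); a field left out counts as zero; each row shifts and turns the commanded pose from where the row before left it, along the tool's axes as they then stand; what a row does not reach is not made up. A row lasts 1/12 s, in which the tool goes at most 0.0417 m and 0.125 rad, less where a joint would pass 70% of its speed; a pose out of reach is approached as far as the arm can. aperture is the opening from 0.0 (shut) to 1.0 (fully open), set as the call begins (left out keeps the last). The fingers move at their own pace and stop on an object; the grip force is fixed at half the most. Time passes only in rows, so rows that do not move let the fingers close. The tool returns the time, the measured TCP pose, the force, the opening and the grip force at its end. only (a regular expression) keeps the lines of the reply that match it, lines (a string "A,B") keeps lines A to B, and quiet returns only ok. Input that does not fit is refused with a message, and nothing moves.
- robot.observe(): the state, without advancing time (a new reading comes with each control period).
- robot.capture(name): name is "side" or "top"; returns a dict with "pixels" (384x512x3 uint8, blue, green, red), "range_z" (384x512 float32, m along the optical axis (not along the pixel's ray), 0 where there is no reading), "intrinsics" (3x3 intrinsics, pixels), "k1" (the pictures are not rectified: a ray, as slopes to the right and down, at radius r is drawn at 1 + k1 r^2 times it, then the intrinsics apply), "position" and "orientation" of the camera in the world. Camera axes: x right, y down, z forward; pixel columns grow to the right and rows downward; lengths in m; the calibration is good to about 2 mm. A picture is of the moment at which its call begins.
- robot.hand_in(): hands the job in; it is judged then, once.
The state is a dict: "time": time; "joints": joint angles; "dq": joint speeds; "joint_efforts": joint torques, N m; "ee_pos": TCP position; "tcp_rot": TCP orientation; "ft_force": force on the tool from outside, world axes, zero at the start; "ft_torque": the same for the moment, N m; "opening": opening from 0.0 (shut) to 1.0 (fully open); "grasp_force": force on a finger pad.
Only numpy, scipy, OpenCV 4.12 (cv2) and the standard library are available. Lean on these libraries where they do the work, as an engineer would, in place of code of your own. Each camera call takes 0.05 s, during which the arm holds its last target. There are 200 camera calls.

## Working session

There is one attempt and no reset: what is moved stays moved. The work goes in short steps, Python scripts to look and compute and a tool call to move; the robot and the scene stay as the last step left them, time stands still between calls to the robot, and variables do not carry over. Pictures are saved under pics/ and viewed, at most 14 in all, crops included, and the job is handed in when it is done.

```bash
ls; mkdir -p pics; cat > h.py <<'E'
import numpy as np, cv2, pickle
from scipy.spatial.transform import Rotation as R
def grab(robot,name,tag):
    c=robot.capture(name); cv2.imwrite(f'pics/{tag}.png',c['pixels']); pickle.dump(c,open(f'{tag}.pkl','wb')); return c
def load(tag): return pickle.load(open(f'{tag}.pkl','rb'))
def rays(c,uv):
    K=np.array(c['intrinsics']); D=np.array([c['k1'],0,0,0,0.])
    n=cv2.undistortPoints(np.asarray(uv,float).reshape(-1,1,2),K,D).reshape(-1,2)
    return np.c_[n,np.ones(len(n))]@R.from_quat(c['orientation']).as_matrix().T
def onplane(c,uv,z):
    d=rays(c,uv); p=np.array(c['position']); return p+d*((z-p[2])/d[:,2])[:,None]
E
python3 - <<'E'
from h import *
from station import robot
for n in('top','side'):
    c=grab(robot,n,n+'0'); print(n,c['position'],c['orientation'],c['intrinsics'],c['k1'])
print(robot.observe())
E
```

```text
pics
top [3.55435932e-01 7.74455014e-04 9.12017744e-01] [-0.68775146  0.71609456 -0.08372265  0.08483526] [[364.51177782   0.         261.28973517]
 [  0.         364.51177782 192.74939431]
 [  0.           0.           1.        ]] 0.03834699239460156
side [ 0.52619359 -0.73607604  0.52070917] [ 0.87848039 -0.02887607  0.00335617 -0.4768932 ] [[356.90872594   0.         251.98220827]
 [  0.         356.90872594 189.17593888]
 [  0.           0.           1.        ]] -0.008030416844721472
{'time': 0.1, 'joints': array([ 1.25928547,  0.31164216,  0.0139961 ,  1.51289667, -0.00438771,
        1.31916745, -0.02718871]), 'dq': array([-0.00047823, -0.00120301,  0.00095162, -0.00173351,  0.00043082,
       -0.00078359,  0.00121676]), 'joint_efforts': array([ 5.68304386e-04, -3.80854905e+01,  1.46370437e-01, -2.31240588e+01,
        1.21536880e-02,  8.12944723e-03, -2.15416924e-05]), 'ee_pos': array([ 0.14643888, -0.52948162,  0.23033164]), 'tcp_rot': array([ 9.90907605e-01,  1.34540085e-01, -1.89881407e-04, -1.02410468e-03]), 'ft_force': array([ 0.39585708, -0.35882077, -0.05430367]), 'ft_torque': array([ 0.00806359, -0.04172302,  0.0382985 ]), 'grasp_force': 0.0, 'opening': 1.0009284732948132}
```

View pics/top0.png

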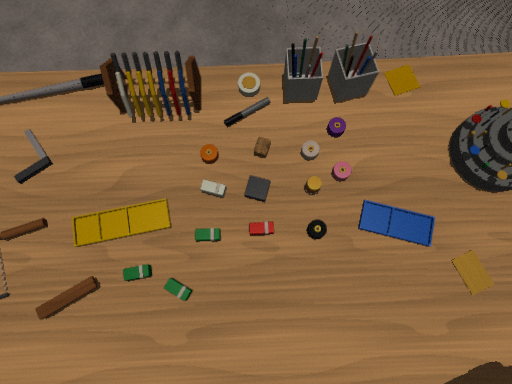

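View pics/side0.png

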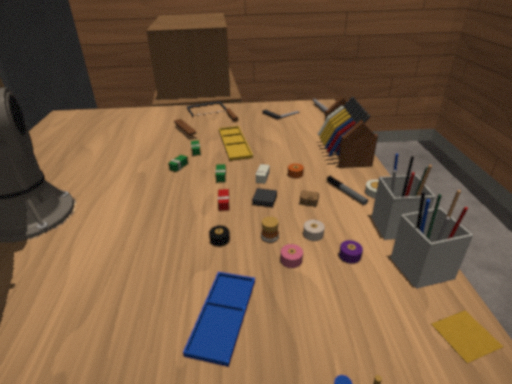

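Top view, with the image's right being the robot's right (−y), still to be checked numerically:
- **Green bars:** (208,235), (137,272) and (178,289). The rightmost is (208,235), so I choose that one.
- **White wheel:** (311,150). Its look-alikes are pink (342,171), purple (337,127) and the orange wheel (209,153). The pale cup at (249,85) could also be mistaken for it.
- **Black wheel:** (317,229). The dark square block at (258,188) is not it.
- **Red bar:** (261,228).
- **Jar:** (314,185).
- **White bar:** (213,188).
- **Trays:** yellow around (122,222), blue around (397,223).

Next I measure the positions and check a close crop.

```bash
cat > m.py <<'E'
from h import *
def blob(c,seed,z,tol=40,win=26):
    """segment the object around a pixel by height and colour, top face rect on plane z"""
    im=c['pixels']; h,w=im.shape[:2]; u0,v0=seed
    vv,uu=np.mgrid[max(0,v0-win):min(h,v0+win),max(0,u0-win):min(w,u0+win)]
    uv=np.c_[uu.ravel(),vv.ravel()].astype(float)
    d=rays(c,uv); zc=R.from_quat(c['orientation']).as_matrix()[:,2]
    P=np.array(c['position'])+d*(c['range_z'][vv,uu].ravel()/(d@zc))[:,None]
    m=(P[:,2].reshape(vv.shape)>z-0.008).astype(np.uint8)
    n,l=cv2.connectedComponents(m,connectivity=4); k=l[v0-vv[0,0],u0-uu[0,0]]
    s=(l==k).ravel()&(k>0)
    Q=onplane(c,uv[s],z)[:,:2]
    (cx,cy),(a,b),t=cv2.minAreaRect((Q*1000).astype(np.float32))
    if a<b: a,b,t=b,a,t+90
    return Q.mean(0),(cx/1000,cy/1000),(a,b),t%180,P[s,2].mean()
E
python3 - <<'E'
from m import *
c=load('top0')
for n,s,z in [('green',(205,235),.028),('g2',(134,272),.028),('g3',(175,287),.028),('red',(257,228),.028),('whitebar',(210,187),.028),('black',(317,229),.026),('whitew',(311,150),.026),('pink',(342,171),.026),('purple',(337,127),.026),('orange',(209,153),.026),('jar',(314,185),.045),('dark',(258,188),.02),('brown',(262,147),.02)]:
    q,cc,ab,t,h=blob(c,s,z); print(n,np.round(q,4),np.round(cc,4),np.round(ab,1),round(t,1),round(h,4))
hsv=cv2.cvtColor(c['pixels'],cv2.COLOR_BGR2HSV)
for n,lo,hi,box in [('blue',(105,150,60),(125,255,255),(340,180,460,270)),('yellow',(20,150,90),(35,255,255),(60,185,185,260))]:
    m=cv2.inRange(hsv,lo,hi); k=np.zeros_like(m); x0,y0,x1,y1=box; k[y0:y1,x0:x1]=m[y0:y1,x0:x1]
    v,u=np.nonzero(k); Q=onplane(c,np.c_[u,v],.013)[:,:2]
    r=cv2.minAreaRect((Q*1000).astype(np.float32)); print(n,r, len(u))
im=c['pixels']
a=cv2.resize(im[185:265,60:260],None,fx=4,fy=4,interpolation=3); b=cv2.resize(im[110:260,280:480][40:],None,fx=4,fy=4)[:280]
b=cv2.resize(im[190:255,280:480],None,fx=4,fy=4,interpolation=3)
cv2.imwrite('pics/crop1.png',np.vstack([a,b]))
E
```

```text
green [0.4744 0.1336] [0.4744 0.1337] [59.2 26.8] 87.6 0.0287
g2 [0.39  0.301] [0.3904 0.3007] [60.7 31. ] 100.3 0.0424
g3 [0.3469 0.2046] [0.347  0.2046] [60.4 28.3] 57.0 0.0312
red [0.4842 0.0012] [0.4849 0.002 ] [58.7 29.4] 87.7 0.0286
whitebar [0.5906 0.1184] [0.5905 0.1187] [60.6 29.2] 73.2 0.0382
black [ 0.4769 -0.1344] [ 0.4774 -0.1344] [44.2 44.1] 87.7 0.0299
whitew [ 0.6831 -0.1328] [ 0.6831 -0.1325] [46.4 43.7] 150.8 0.03
pink [ 0.6232 -0.208 ] [ 0.6236 -0.2076] [45.6 42.9] 175.1 0.0264
purple [ 0.744  -0.2055] [ 0.7441 -0.2053] [46.7 44.7] 122.5 0.0335
orange [0.6844 0.1284] [0.6835 0.1292] [46.3 43.7] 179.3 0.0266
jar [ 0.587  -0.1327] [ 0.5873 -0.1327] [34.8 33.2] 87.6 0.0456
dark [0.5873 0.0077] [0.5875 0.0079] [56.5 54.9] 162.1 0.0244
brown [ 0.6973 -0.0089] [ 0.6971 -0.0089] [48.6 34.8] 160.5 0.0321
blue ((485.10968017578125, -332.376220703125), (174.27471923828125, 73.64115905761719), 73.37633514404297) 2091
yellow ((515.3370361328125, 348.7709655761719), (76.30060577392578, 236.02955627441406), 9.440814971923828) 2811
```

View pics/crop1.png

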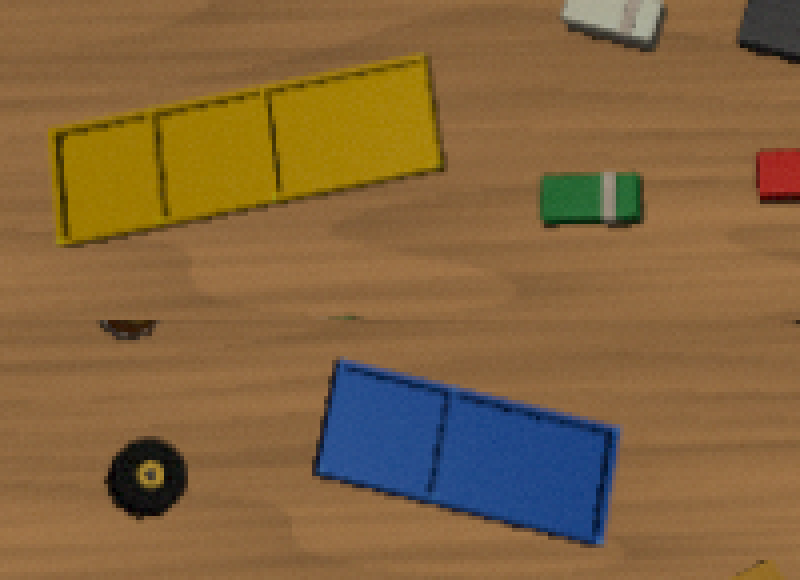

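The crop confirms the choice: the green bar at (208,235) lies farthest right of the three (y = 0.134, against 0.205 and 0.301). It also shows that both trays have their long bay at the −y end (image right).

I'll grip everything with the tips above the 13 mm rim, since the fingers over a wheel wouldn't fit inside a bay.

```bash
cat > go.py <<'E'
import sys; from h import *; from station import robot
def T(c,a,s): return (c[0]+s*np.cos(np.radians(a)),c[1]+s*np.sin(np.radians(a)),a)
B=(.4851,-.3324);Y=(.5153,.3488)
G=dict(green=(.4744,.1337,87.6),red=(.4846,.0017,87.7),black=(.4772,-.1344,80),white=(.6831,-.1327,90),jar=(.5872,-.1327,90),
 blong=T(B,73.4,-.035),bsq=T(B,73.4,.05),ylong=T(Y,99.44,-.065),ymid=T(Y,99.44,.02),yshort=T(Y,99.44,.085))
def go(n,z):
    s=robot.observe(); x,y,a=G[n]; M=R.from_quat(s['tcp_rot']).as_matrix(); a0=np.degrees(np.arctan2(M[1,0],M[0,0]))
    p=s['ee_pos']; d=np.array([x,y,z])-p; 
    for b,l in((a0,'now'),(a,'after turn')):
        c,q=np.cos(np.radians(b)),np.sin(np.radians(b)); print(l,np.round([d[0]*c+d[1]*q,d[0]*q-d[1]*c,-d[2]],4))
    print('turn',round(-np.radians((a-a0+180)%360-180),3),'target',np.round(G[n],4),'t',s['time'],'p',np.round(p,4))
if __name__=='__main__': go(sys.argv[1],float(sys.argv[2]))
E
```

hand_motion --rows '[{"rz":-0.12},{"rz":-0.12},{"rz":-0.12},{"rz":-0.12},{"rz":-0.12},{"rz":-0.12},{"rz":-0.12},{"rz":-0.12}]'

```text
time: 0.77
ee_pos: [0.1464, -0.5297, 0.2306]
tcp_rot: [0.815, 0.579, 0.0, -0.001]
ft_force: [-0.0, -0.3, 0.0]
opening: 1.003
grasp_force: 0.0
```

hand_motion --rows '[{"rz":-0.12},{"rz":-0.12},{"rz":-0.06},{}]'

```text
time: 1.1
ee_pos: [0.1464, -0.5297, 0.2307]
tcp_rot: [0.721, 0.693, 0.0, -0.001]
ft_force: [-0.8, 0.0, 0.5]
opening: 1.0
grasp_force: 0.0
```

```bash
python3 go.py green 0.1
```

```text
now [0.676  0.3011 0.1307]
after turn [0.6766 0.2999 0.1307]
turn 0.002 target [ 0.4744  0.1337 87.6   ] t 1.1 p [ 0.1464 -0.5297  0.2307]
```

hand_motion --rows '[{"dx":0.034,"dy":0.015},{"dx":0.034,"dy":0.015},{"dx":0.034,"dy":0.015},{"dx":0.034,"dy":0.015},{"dx":0.034,"dy":0.015},{"dx":0.034,"dy":0.015},{"dx":0.034,"dy":0.015},{"dx":0.034,"dy":0.015}]' --quiet true

```text
ok
```

hand_motion --rows '[{"dx":0.034,"dy":0.015,"dz":0.01},{"dx":0.034,"dy":0.015,"dz":0.01},{"dx":0.034,"dy":0.015,"dz":0.01},{"dx":0.034,"dy":0.015,"dz":0.01},{"dx":0.034,"dy":0.015,"dz":0.01},{"dx":0.034,"dy":0.015,"dz":0.01},{"dx":0.034,"dy":0.015,"dz":0.01},{"dx":0.034,"dy":0.015,"dz":0.01}]' --quiet true

```text
ok
```

hand_motion --rows '[{"dx":0.034,"dy":0.015,"dz":0.01},{"dx":0.034,"dy":0.015,"dz":0.01},{"dx":0.034,"dy":0.015,"dz":0.01},{"dx":0.02,"dy":0.015,"dz":0.01},{}]'

```text
time: 2.85
ee_pos: [0.4742, 0.1291, 0.1097]
tcp_rot: [0.719, 0.694, 0.002, -0.003]
ft_force: [-0.4, 0.7, 0.1]
opening: 0.997
grasp_force: 0.0
```

```bash
python3 go.py green 0.011
```

```text
now [ 0.0046 -0.      0.0987]
after turn [ 0.0046 -0.      0.0987]
turn 0.007 target [ 0.4744  0.1337 87.6   ] t 2.85 p [0.4742 0.1291 0.1097]
```

hand_motion --rows '[{"dx":0.0046,"dz":0.02},{"dz":0.025},{"dz":0.025},{"dz":0.02},{"dz":0.0087},{}]'

```text
time: 3.35
ee_pos: [0.4718, 0.1261, 0.0107]
tcp_rot: [0.722, 0.692, -0.002, -0.001]
ft_force: [-0.6, -0.3, 0.5]
opening: 1.0
grasp_force: 0.0
```

hand_motion --rows '[{},{},{},{},{},{}]' --aperture 0.0

```text
time: 3.85
ee_pos: [0.4749, 0.1281, 0.0139]
tcp_rot: [0.721, 0.692, 0.001, 0.001]
ft_force: [-0.5, -0.3, 5.0]
opening: 0.308
grasp_force: 59.7
```

hand_motion --rows '[{},{},{"dz":-0.02},{"dz":-0.03},{"dz":-0.03},{"dz":-0.03},{}]'

```text
time: 4.43
ee_pos: [0.4778, 0.1297, 0.1283]
tcp_rot: [0.721, 0.692, 0.005, 0.003]
ft_force: [1.4, 0.6, 0.1]
opening: 0.307
grasp_force: 59.3
```

```bash
python3 go.py blong 0.12
```

```text
now [-0.4954  0.0175  0.0083]
after turn [-0.4758  0.139   0.0083]
turn 0.249 target [ 0.4751 -0.3659 73.4   ] t 4.4333 p [0.4778 0.1297 0.1283]
```

hand_motion --rows '[{"rz":0.124},{"rz":0.124},{"dx":-0.034,"dy":0.01},{"dx":-0.034,"dy":0.01},{"dx":-0.034,"dy":0.01},{"dx":-0.034,"dy":0.01},{"dx":-0.034,"dy":0.01},{"dx":-0.034,"dy":0.01}]' --quiet true

```text
ok
```

hand_motion --rows '[{"dx":-0.034,"dy":0.01},{"dx":-0.034,"dy":0.01},{"dx":-0.034,"dy":0.01},{"dx":-0.034,"dy":0.01},{"dx":-0.034,"dy":0.01},{"dx":-0.034,"dy":0.01},{"dx":-0.034,"dy":0.01,"dz":0.01},{"dx":-0.034,"dy":0.009,"dz":0.02}]' --quiet true

```text
ok
```

hand_motion --rows '[{"dz":0.02},{},{},{}]'

```text
time: 6.1
ee_pos: [0.4724, -0.3667, 0.073]
tcp_rot: [0.801, 0.599, 0.001, -0.0]
ft_force: [0.1, 0.4, -1.9]
opening: 0.308
grasp_force: 59.2
```

```bash
python3 go.py blong 0.016
python3 - <<'E'
from h import *
from station import robot
grab(robot,'side','side1'); c=load('side1'); cv2.imwrite('pics/s1.png',cv2.resize(c['pixels'][200:384,130:330],None,fx=3,fy=3))
E
```

```text
now [0.0015 0.0024 0.057 ]
after turn [0.0015 0.0024 0.057 ]
turn 0.003 target [ 0.4751 -0.3659 73.4   ] t 6.1 p [ 0.4724 -0.3667  0.073 ]
```

View pics/s1.png

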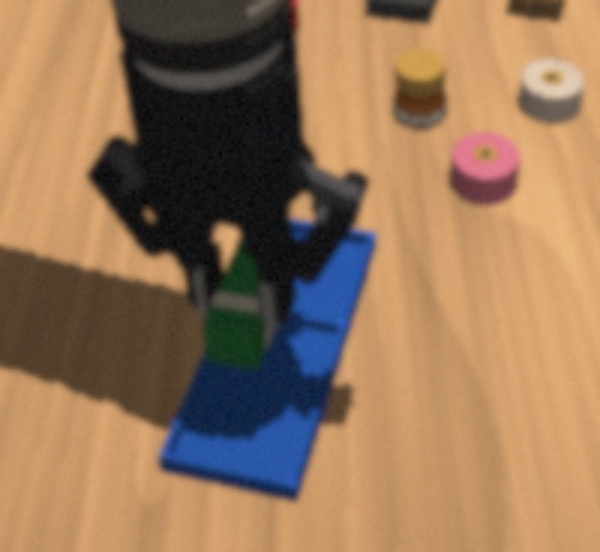

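The bar hangs level over the long bay. Now lowering it.

hand_motion --rows '[{"dy":0.002,"dz":0.02},{"dz":0.02},{"dz":0.009},{"dz":0.003},{},{},{},{}]'

```text
time: 6.82
ee_pos: [0.4743, -0.3693, 0.0219]
tcp_rot: [0.802, 0.598, 0.0, 0.001]
ft_force: [0.1, -0.6, -0.1]
opening: 0.312
grasp_force: 59.3
```

hand_motion --rows '[{"dz":0.0015},{"dz":0.0015},{},{}]'

```text
time: 7.15
ee_pos: [0.4739, -0.3692, 0.0189]
tcp_rot: [0.802, 0.598, 0.0, 0.001]
ft_force: [-1.1, 0.3, 5.7]
opening: 0.308
grasp_force: 59.9
```

hand_motion --rows '[{},{},{},{}]' --aperture 0.6

```text
time: 7.48
ee_pos: [0.4732, -0.3687, 0.0173]
tcp_rot: [0.802, 0.598, -0.0, -0.0]
ft_force: [0.6, -0.3, 0.0]
opening: 0.599
grasp_force: 0.0
```

hand_motion --rows '[{"dz":-0.03},{"dz":-0.03},{"dz":-0.03},{"dz":-0.005},{}]' --aperture 1.0

```text
time: 7.9
ee_pos: [0.4754, -0.3697, 0.1156]
tcp_rot: [0.802, 0.598, 0.001, 0.003]
ft_force: [-0.5, 0.3, -0.2]
opening: 1.002
grasp_force: 0.0
```

```bash
python3 go.py black 0.1
```

```text
now [ 0.2261 -0.0653  0.0156]
after turn [ 0.2321 -0.0391  0.0156]
turn -0.114 target [ 0.4772 -0.1344 80.    ] t 7.9 p [ 0.4754 -0.3697  0.1156]
```

Contact was clean at 5.7 N, then released. Next is the black wheel.

hand_motion --rows '[{"rz":-0.114},{"dx":0.036,"dy":-0.006},{"dx":0.036,"dy":-0.006},{"dx":0.036,"dy":-0.006},{"dx":0.036,"dy":-0.006},{"dx":0.036,"dy":-0.006},{"dx":0.036,"dy":-0.006},{"dx":0.016,"dy":-0.003,"dz":0.01}]' --quiet true

```text
ok
```

hand_motion --rows '[{"dz":0.02},{},{},{},{}]'

```text
time: 8.98
ee_pos: [0.4757, -0.1348, 0.0829]
tcp_rot: [0.767, 0.642, 0.0, 0.0]
ft_force: [0.0, 0.3, 1.6]
opening: 0.997
grasp_force: 0.0
```

```bash
python3 go.py black 0.012
```

```text
now [0.0006 0.0015 0.0709]
after turn [0.0006 0.0015 0.0709]
turn -0.003 target [ 0.4772 -0.1344 80.    ] t 8.9833 p [ 0.4757 -0.1348  0.0829]
```

hand_motion --rows '[{"dy":0.001,"dz":0.03},{"dz":0.03},{"dz":0.01},{},{},{}]'

```text
time: 9.48
ee_pos: [0.4779, -0.1341, 0.0141]
tcp_rot: [0.766, 0.642, 0.001, 0.001]
ft_force: [0.4, -0.0, 0.8]
opening: 1.0
grasp_force: 0.0
```

hand_motion --rows '[{},{},{},{},{},{},{}]' --aperture 0.0

```text
time: 10.07
ee_pos: [0.4769, -0.134, 0.014]
tcp_rot: [0.766, 0.643, 0.0, 0.001]
ft_force: [-1.3, -0.4, 8.5]
opening: 0.504
grasp_force: 59.8
```

hand_motion --rows '[{"dz":-0.02},{"dz":-0.03},{"dz":-0.03},{"dz":-0.03},{}]'

```text
time: 10.48
ee_pos: [0.481, -0.1341, 0.1286]
tcp_rot: [0.766, 0.643, 0.003, 0.005]
ft_force: [1.2, -0.1, -0.7]
opening: 0.503
grasp_force: 61.5
```

```bash
python3 go.py bsq 0.12
```

```text
now [-0.1449  0.0443  0.0086]
after turn [-0.1389  0.0606  0.0086]
turn 0.115 target [ 0.4994 -0.2845 73.4   ] t 10.4833 p [ 0.481  -0.1341  0.1286]
```

hand_motion --rows '[{"rz":0.115},{"dx":-0.035,"dy":0.015},{"dx":-0.035,"dy":0.015},{"dx":-0.035,"dy":0.015},{"dx":-0.034,"dy":0.0155},{"dz":0.03},{"dz":0.02},{}]' --quiet true

```text
ok
```

hand_motion --rows '[{},{},{}]'

```text
time: 11.4
ee_pos: [0.496, -0.2839, 0.0744]
tcp_rot: [0.801, 0.598, 0.001, 0.001]
ft_force: [0.2, -0.4, 0.2]
opening: 0.503
grasp_force: 61.5
```

```bash
python3 go.py bsq 0.019
```

```text
now [0.0004 0.0034 0.0554]
after turn [0.0004 0.0034 0.0554]
turn 0.001 target [ 0.4994 -0.2845 73.4   ] t 11.4 p [ 0.496  -0.2839  0.0744]
```

hand_motion --rows '[{"dy":0.003,"dz":0.02},{"dz":0.02},{"dz":0.01},{"dz":0.003},{},{},{},{}]'

```text
time: 12.07
ee_pos: [0.4982, -0.2854, 0.0206]
tcp_rot: [0.802, 0.598, 0.0, 0.001]
ft_force: [-0.1, -0.1, -0.7]
opening: 0.503
grasp_force: 61.5
```

hand_motion --rows '[{"dz":0.0015},{"dz":0.001},{},{}]'

```text
time: 12.4
ee_pos: [0.4982, -0.2855, 0.0191]
tcp_rot: [0.802, 0.598, 0.0, 0.001]
ft_force: [-2.8, 0.7, 8.2]
opening: 0.506
grasp_force: 62.4
```

hand_motion --rows '[{},{},{},{}]' --aperture 0.75

```text
time: 12.73
ee_pos: [0.4972, -0.285, 0.0168]
tcp_rot: [0.802, 0.598, -0.0, -0.0]
ft_force: [0.1, 0.4, -1.4]
opening: 0.749
grasp_force: 0.0
```

hand_motion --rows '[{"dz":-0.03},{"dz":-0.03},{"dz":-0.03},{"dz":-0.005},{}]' --aperture 1.0

```text
time: 13.15
ee_pos: [0.4994, -0.2858, 0.1147]
tcp_rot: [0.802, 0.598, 0.001, 0.003]
ft_force: [0.4, -0.4, -0.7]
opening: 0.995
grasp_force: 0.0
```

```bash
python3 go.py red 0.1
```

```text
now [ 0.2712 -0.0964  0.0147]
after turn [ 0.2866 -0.0264  0.0147]
turn -0.25 target [4.846e-01 1.700e-03 8.770e+01] t 13.15 p [ 0.4994 -0.2858  0.1147]
```

hand_motion --rows '[{"rz":-0.125},{"rz":-0.125},{"dx":0.036,"dy":-0.0035},{"dx":0.036,"dy":-0.0035},{"dx":0.036,"dy":-0.0035},{"dx":0.036,"dy":-0.003},{"dx":0.036,"dy":-0.003},{"dx":0.036,"dy":-0.003}]' --quiet true

```text
ok
```

hand_motion --rows '[{"dx":0.036,"dy":-0.0035},{"dx":0.0346,"dy":-0.003,"dz":0.01},{"dz":0.02},{},{},{},{}]'

```text
time: 14.4
ee_pos: [0.4833, 0.0009, 0.0823]
tcp_rot: [0.722, 0.692, 0.0, 0.0]
ft_force: [-0.3, 0.5, -0.1]
opening: 0.999
grasp_force: 0.0
```

```bash
python3 go.py red 0.012
python3 - <<'E'
from h import *
from station import robot
c=grab(robot,'side','side2'); cv2.imwrite('pics/s2.png',cv2.resize(c['pixels'][130:384,130:360],None,fx=2.3,fy=2.3))
E
```

```text
now [0.0008 0.0012 0.0703]
after turn [0.0008 0.0012 0.0703]
turn -0.003 target [4.846e-01 1.700e-03 8.770e+01] t 14.4 p [0.4833 0.0009 0.0823]
```

View pics/s2.png

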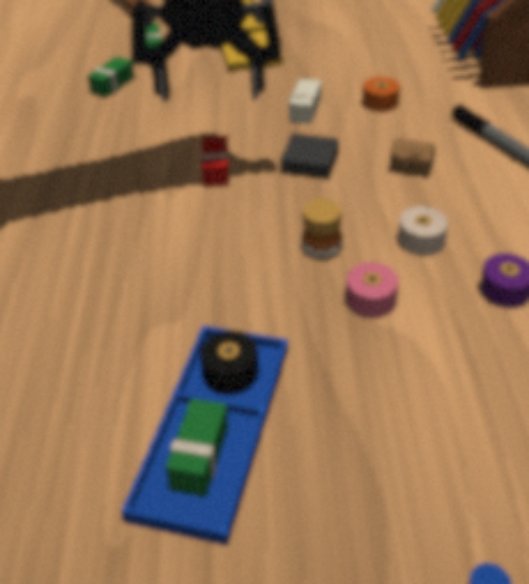

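The picture shows the green bar flat in the blue tray's long bay and the black wheel in its square bay. The gripper is above the red bar.

hand_motion --rows '[{"dx":0.001,"dy":0.001,"dz":0.03},{"dz":0.03},{"dz":0.01},{},{},{}]'

```text
time: 14.95
ee_pos: [0.4854, 0.0033, 0.0136]
tcp_rot: [0.721, 0.693, 0.001, 0.001]
ft_force: [-0.4, 0.3, 0.2]
opening: 0.998
grasp_force: 0.0
```

hand_motion --rows '[{},{},{},{},{},{},{},{}]' --aperture 0.0

```text
time: 15.62
ee_pos: [0.4846, 0.0034, 0.0128]
tcp_rot: [0.721, 0.693, 0.0, 0.0]
ft_force: [-0.9, 0.2, 5.9]
opening: 0.311
grasp_force: 59.3
```

hand_motion --rows '[{"dz":-0.02},{"dz":-0.03},{"dz":-0.03},{"dz":-0.03},{}]'

```text
time: 16.03
ee_pos: [0.4881, 0.0041, 0.1273]
tcp_rot: [0.721, 0.693, 0.004, 0.004]
ft_force: [0.8, 1.1, -0.4]
opening: 0.313
grasp_force: 59.0
```

```bash
python3 go.py ylong 0.12
python3 - <<'E'
from m import *
from station import robot
c=grab(robot,'top','top1')
B=np.array((.4851,-.3324)); u=np.array([np.cos(np.radians(73.4)),np.sin(np.radians(73.4))])
hsv=cv2.cvtColor(c['pixels'],cv2.COLOR_BGR2HSV)
for n,z,px in(('bar',.033,onplane),('wheel',.031,onplane)):
    t=B+u*(-.035 if n=='bar' else .05)
    m=cv2.inRange(hsv,(45,80,30),(85,255,255)) if n=='bar' else cv2.inRange(hsv,(0,0,0),(179,255,45))
    v,w=np.nonzero(m); Q=onplane(c,np.c_[w,v],z)[:,:2]; Q=Q[np.linalg.norm(Q-t,axis=1)<.05]
    r=(Q-B)@np.c_[[u[1],-u[0]],u]; print(n,len(Q),r.min(0),r.max(0),cv2.minAreaRect((Q*1000).astype(np.float32)))
cv2.imwrite('pics/t1.png',cv2.resize(c['pixels'][180:260,340:450],None,fx=5,fy=5,interpolation=3))
E
```

```text
now [0.2818 0.0266 0.0073]
after turn [0.2705 0.0834 0.0073]
turn -0.205 target [ 0.526   0.2847 99.44  ] t 16.0333 p [0.4881 0.0041 0.1273]
bar 288 [-0.01715929 -0.06096704] [0.01398479 0.0044753 ] ((475.40789794921875, -358.99127197265625), (65.51991271972656, 30.93779945373535), 73.89148712158203)
wheel 271 [-0.02789509  0.00038529] [0.02096545 0.09159061] ((494.7615966796875, -287.2530822753906), (91.18653106689453, 48.60602569580078), 73.02044677734375)
```

View pics/t1.png

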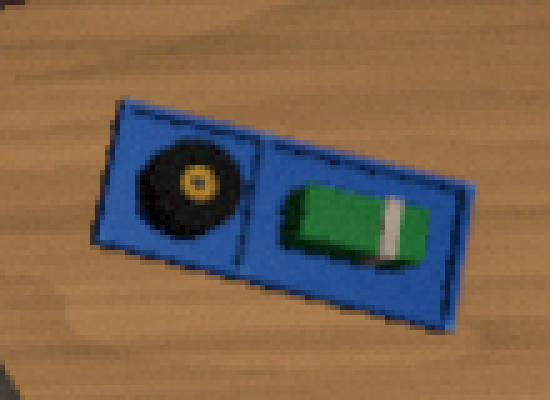

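The crop confirms both items sit clear of the walls and flat in their bays. Next I carry the red bar.

hand_motion --rows '[{"rz":-0.1},{"rz":-0.105},{"dx":0.034,"dy":0.0105},{"dx":0.034,"dy":0.0105},{"dx":0.034,"dy":0.0105},{"dx":0.034,"dy":0.0105},{"dx":0.034,"dy":0.0105},{"dx":0.034,"dy":0.0105}]' --quiet true

```text
ok
```

hand_motion --rows '[{"dx":0.034,"dy":0.0105,"dz":0.01},{"dx":0.0325,"dy":0.0105,"dz":0.02},{"dz":0.02},{},{},{}]'

```text
time: 17.25
ee_pos: [0.5224, 0.2825, 0.0713]
tcp_rot: [0.647, 0.763, -0.001, 0.0]
ft_force: [-0.2, 0.8, -0.3]
opening: 0.311
grasp_force: 58.9
```

```bash
python3 go.py ylong 0.018
python3 - <<'E'
from h import *
c=load('top1'); print((onplane(c,[(380,216.6)],.031)[0,:2]-[.4851,-.3324])@np.array([[.958,.286],[-.286,.958]]))
E
```

```text
now [0.0015 0.0039 0.0533]
after turn [0.0015 0.0039 0.0533]
turn -0.001 target [ 0.526   0.2847 99.44  ] t 17.25 p [0.5224 0.2825 0.0713]
[0.00022001 0.04595448]
```

hand_motion --rows '[{"dx":0.001,"dy":0.002,"dz":0.02},{"dy":0.001,"dz":0.02},{"dz":0.009},{"dz":0.0025},{},{},{}]'

```text
time: 17.83
ee_pos: [0.526, 0.2859, 0.0221]
tcp_rot: [0.647, 0.763, 0.001, 0.0]
ft_force: [-0.5, 0.2, 0.3]
opening: 0.31
grasp_force: 59.0
```

hand_motion --rows '[{"dz":0.0015},{"dz":0.001},{},{}]'

```text
time: 18.17
ee_pos: [0.5251, 0.2854, 0.0182]
tcp_rot: [0.646, 0.763, 0.0, 0.0]
ft_force: [0.4, -0.1, -1.1]
opening: 0.31
grasp_force: 59.0
```

hand_motion --rows '[{"dz":0.001},{},{}]'

```text
time: 18.42
ee_pos: [0.5252, 0.2855, 0.0179]
tcp_rot: [0.646, 0.763, 0.0, 0.0]
ft_force: [-0.9, -1.8, 5.6]
opening: 0.312
grasp_force: 59.6
```

hand_motion --rows '[{},{},{},{}]' --aperture 0.6

```text
time: 18.75
ee_pos: [0.525, 0.2854, 0.0168]
tcp_rot: [0.646, 0.763, -0.0, -0.0]
ft_force: [0.1, 0.2, 0.7]
opening: 0.602
grasp_force: 0.0
```

hand_motion --rows '[{"dz":-0.03},{"dz":-0.03},{"dz":-0.03},{"dz":-0.015},{}]' --aperture 1.0

```text
time: 19.17
ee_pos: [0.5274, 0.2878, 0.1266]
tcp_rot: [0.646, 0.763, 0.004, 0.001]
ft_force: [0.0, 0.5, -0.2]
opening: 1.0
grasp_force: 0.0
```

```bash
python3 go.py white 0.12
```

```text
now [-0.4404  0.0845  0.0066]
after turn [-0.4205  0.1557  0.0066]
turn 0.165 target [ 0.6831 -0.1327 90.    ] t 19.1667 p [0.5274 0.2878 0.1266]
```

hand_motion --rows '[{"rz":0.082},{"rz":0.083},{"dx":-0.035,"dy":0.013},{"dx":-0.035,"dy":0.013},{"dx":-0.035,"dy":0.013},{"dx":-0.035,"dy":0.013},{"dx":-0.035,"dy":0.013},{"dx":-0.035,"dy":0.013}]' --quiet true

```text
ok
```

hand_motion --rows '[{"dx":-0.035,"dy":0.013},{"dx":-0.035,"dy":0.013},{"dx":-0.035,"dy":0.013},{"dx":-0.035,"dy":0.013},{"dx":-0.035,"dy":0.013},{"dx":-0.035,"dy":0.0127,"dz":0.01},{"dz":0.02},{}]' --quiet true

```text
ok
```

hand_motion --rows '[{},{},{}]'

```text
time: 20.75
ee_pos: [0.6814, -0.1321, 0.0932]
tcp_rot: [0.706, 0.708, 0.001, 0.0]
ft_force: [-0.4, -0.1, -0.8]
opening: 0.999
grasp_force: 0.0
```

```bash
python3 go.py white 0.012
```

```text
now [-0.0006  0.0017  0.0812]
after turn [-0.0006  0.0017  0.0812]
turn 0.003 target [ 0.6831 -0.1327 90.    ] t 20.75 p [ 0.6814 -0.1321  0.0932]
```

hand_motion --rows '[{"dy":0.001,"dz":0.03},{"dz":0.03},{"dz":0.02},{},{},{}]'

```text
time: 21.25
ee_pos: [0.6836, -0.1336, 0.0146]
tcp_rot: [0.707, 0.707, 0.001, 0.001]
ft_force: [0.2, 0.5, 1.6]
opening: 1.002
grasp_force: 0.0
```

hand_motion --rows '[{},{},{},{},{},{},{}]' --aperture 0.0

```text
time: 21.83
ee_pos: [0.6832, -0.1347, 0.0142]
tcp_rot: [0.707, 0.707, 0.001, 0.001]
ft_force: [-0.7, -0.4, 6.0]
opening: 0.508
grasp_force: 61.2
```

hand_motion --rows '[{"dz":-0.02},{"dz":-0.03},{"dz":-0.03},{"dz":-0.035},{}]'

```text
time: 22.25
ee_pos: [0.6865, -0.1343, 0.1358]
tcp_rot: [0.707, 0.707, 0.005, 0.005]
ft_force: [1.2, -0.3, 1.2]
opening: 0.504
grasp_force: 61.2
```

```bash
python3 go.py ymid 0.12
```

```text
now [ 0.5026 -0.1749  0.0158]
after turn [ 0.5246 -0.0897  0.0158]
turn -0.166 target [ 0.512   0.3685 99.44  ] t 22.25 p [ 0.6865 -0.1343  0.1358]
```

hand_motion --rows '[{"rz":-0.083},{"rz":-0.083},{"dx":0.035,"dy":-0.006},{"dx":0.035,"dy":-0.006},{"dx":0.035,"dy":-0.006},{"dx":0.035,"dy":-0.006},{"dx":0.035,"dy":-0.006},{"dx":0.035,"dy":-0.006}]' --quiet true

```text
ok
```

hand_motion --rows '[{"dx":0.035,"dy":-0.006},{"dx":0.035,"dy":-0.006},{"dx":0.035,"dy":-0.006},{"dx":0.035,"dy":-0.006},{"dx":0.035,"dy":-0.006},{"dx":0.035,"dy":-0.006},{"dx":0.035,"dy":-0.006},{"dx":0.035,"dy":-0.006,"dz":0.01}]' --quiet true

```text
ok
```

hand_motion --rows '[{"dx":0.0346,"dy":-0.0057,"dz":0.02},{"dz":0.03},{},{},{},{}]'

```text
time: 24.08
ee_pos: [0.5086, 0.3676, 0.0688]
tcp_rot: [0.647, 0.762, 0.001, 0.001]
ft_force: [1.0, 0.3, -0.9]
opening: 0.504
grasp_force: 61.2
```

```bash
python3 go.py ymid 0.0192
```

```text
now [0.0004 0.0035 0.0496]
after turn [0.0004 0.0035 0.0496]
turn -0.001 target [ 0.512   0.3685 99.44  ] t 24.0833 p [0.5086 0.3676 0.0688]
```

hand_motion --rows '[{"dy":0.002,"dz":0.02},{"dy":0.001,"dz":0.02},{"dz":0.006},{"dz":0.002},{},{},{}]'

```text
time: 24.67
ee_pos: [0.5103, 0.3693, 0.0205]
tcp_rot: [0.646, 0.763, 0.001, 0.0]
ft_force: [-0.6, 0.5, -0.4]
opening: 0.507
grasp_force: 61.2
```

hand_motion --rows '[{"dz":0.0015},{},{},{}]'

```text
time: 25.0
ee_pos: [0.5102, 0.3694, 0.0191]
tcp_rot: [0.646, 0.763, 0.001, 0.0]
ft_force: [-0.0, -1.7, 6.3]
opening: 0.505
grasp_force: 61.8
```

hand_motion --rows '[{},{},{},{}]' --aperture 0.75

```text
time: 25.33
ee_pos: [0.5094, 0.3682, 0.0171]
tcp_rot: [0.646, 0.763, -0.0, -0.0]
ft_force: [0.3, 0.3, 0.0]
opening: 0.75
grasp_force: 0.0
```

hand_motion --rows '[{"dz":-0.03},{"dz":-0.03},{"dz":-0.03},{"dz":-0.025},{}]' --aperture 1.0

```text
time: 25.75
ee_pos: [0.5119, 0.3717, 0.1389]
tcp_rot: [0.646, 0.763, 0.005, 0.001]
ft_force: [0.5, 0.9, 0.9]
opening: 0.998
grasp_force: 0.0
```

```bash
python3 go.py jar 0.13
```

```text
now [-0.5099 -0.009   0.0089]
after turn [-0.5044  0.0753  0.0089]
turn 0.166 target [ 0.5872 -0.1327 90.    ] t 25.75 p [0.5119 0.3717 0.1389]
```

hand_motion --rows '[{"rz":0.083},{"rz":0.083},{"dx":-0.036,"dy":0.0055},{"dx":-0.036,"dy":0.0055},{"dx":-0.036,"dy":0.0055},{"dx":-0.036,"dy":0.0055},{"dx":-0.036,"dy":0.0055},{"dx":-0.036,"dy":0.0055}]' --quiet true

```text
ok
```

hand_motion --rows '[{"dx":-0.036,"dy":0.0055},{"dx":-0.036,"dy":0.0055},{"dx":-0.036,"dy":0.0055},{"dx":-0.036,"dy":0.0055},{"dx":-0.036,"dy":0.0055},{"dx":-0.036,"dy":0.005},{"dx":-0.036,"dy":0.005},{"dx":-0.036,"dy":0.005,"dz":0.01}]' --quiet true

```text
ok
```

hand_motion --rows '[{"dz":0.02},{},{},{},{}]'

```text
time: 27.5
ee_pos: [0.586, -0.1332, 0.1038]
tcp_rot: [0.706, 0.708, 0.001, 0.0]
ft_force: [-0.9, -0.1, 0.9]
opening: 1.002
grasp_force: 0.0
```

```bash
python3 go.py jar 0.012
```

```text
now [0.0005 0.0012 0.0918]
after turn [0.0005 0.0012 0.0918]
turn 0.004 target [ 0.5872 -0.1327 90.    ] t 27.5 p [ 0.586  -0.1332  0.1038]
```

hand_motion --rows '[{"dy":0.001,"dz":0.03},{"dz":0.03},{"dz":0.03},{},{},{}]'

```text
time: 28.0
ee_pos: [0.588, -0.1346, 0.0149]
tcp_rot: [0.707, 0.708, 0.001, 0.001]
ft_force: [-1.0, -0.2, 0.8]
opening: 0.999
grasp_force: 0.0
```

hand_motion --rows '[{},{},{},{},{},{},{}]' --aperture 0.0

```text
time: 28.58
ee_pos: [0.5869, -0.1357, 0.0139]
tcp_rot: [0.707, 0.707, 0.0, 0.001]
ft_force: [-1.7, -0.6, 5.5]
opening: 0.415
grasp_force: 59.9
```

hand_motion --rows '[{"dz":-0.02},{"dz":-0.03},{"dz":-0.03},{"dz":-0.035},{}]'

```text
time: 29.0
ee_pos: [0.5911, -0.1354, 0.135]
tcp_rot: [0.707, 0.707, 0.004, 0.005]
ft_force: [0.5, 1.0, -0.5]
opening: 0.416
grasp_force: 59.6
```

```bash
python3 go.py yshort 0.12
```

```text
now [ 0.568  -0.0898  0.015 ]
after turn [0.575  0.0046 0.015 ]
turn -0.165 target [ 0.5014  0.4326 99.44  ] t 29.0 p [ 0.5911 -0.1354  0.135 ]
```

hand_motion --rows '[{"rz":-0.083},{"rz":-0.082},{"dx":0.036},{"dx":0.036},{"dx":0.036},{"dx":0.036},{"dx":0.036},{"dx":0.036}]' --quiet true

```text
ok
```

hand_motion --rows '[{"dx":0.036},{"dx":0.036},{"dx":0.036},{"dx":0.036},{"dx":0.036},{"dx":0.036,"dy":0.0015},{"dx":0.036,"dy":0.0015},{"dx":0.036,"dy":0.0015}]' --quiet true

```text
ok
```

hand_motion --rows '[{"dx":0.035,"dz":0.01},{"dz":0.02},{"dz":0.02},{},{},{},{}]'

```text
time: 30.92
ee_pos: [0.5032, 0.397, 0.0791]
tcp_rot: [0.647, 0.763, 0.001, 0.0]
ft_force: [-0.7, 0.4, -0.5]
opening: 0.412
grasp_force: 59.5
```

```bash
python3 go.py yshort 0.019
python3 - <<'E'
from h import *
from station import robot
c=grab(robot,'side','side3'); cv2.imwrite('pics/s3.png',cv2.resize(c['pixels'][80:200,150:310],None,fx=4.5,fy=4.5,interpolation=3))
E
```

```text
now [0.0354 0.004  0.0601]
after turn [0.0354 0.004  0.0601]
turn -0.001 target [ 0.5014  0.4326 99.44  ] t 30.9167 p [0.5032 0.397  0.0791]
```

View pics/s3.png

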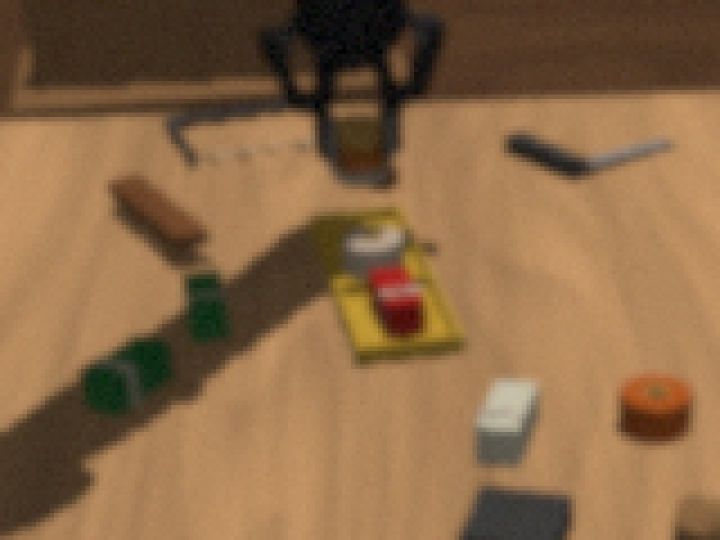

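The jar hangs upright and the red bar and white wheel sit in their bays. I'm one row short of the short bay, so I move on and lower.

hand_motion --rows '[{"dx":0.034,"dy":0.003},{"dz":0.02},{"dz":0.02},{},{},{}]'

```text
time: 31.47
ee_pos: [0.5005, 0.431, 0.0391]
tcp_rot: [0.647, 0.763, 0.001, 0.0]
ft_force: [0.8, -0.4, -1.5]
opening: 0.414
grasp_force: 59.6
```

```bash
python3 go.py yshort 0.019
```

```text
now [0.0015 0.0011 0.0201]
after turn [0.0015 0.0011 0.0201]
turn -0.001 target [ 0.5014  0.4326 99.44  ] t 31.4667 p [0.5005 0.431  0.0391]
```

hand_motion --rows '[{"dz":0.01},{"dz":0.006},{"dz":0.001},{},{},{}]'

```text
time: 31.97
ee_pos: [0.4995, 0.4312, 0.0209]
tcp_rot: [0.646, 0.763, 0.0, -0.0]
ft_force: [0.7, 0.3, -1.7]
opening: 0.416
grasp_force: 59.6
```

hand_motion --rows '[{"dz":0.0015},{"dz":0.001},{},{},{}]'

```text
time: 32.38
ee_pos: [0.4996, 0.4314, 0.019]
tcp_rot: [0.646, 0.763, 0.001, 0.0]
ft_force: [-1.6, 0.0, 4.4]
opening: 0.415
grasp_force: 60.5
```

hand_motion --rows '[{},{},{},{}]' --aperture 0.7

```text
time: 32.72
ee_pos: [0.4992, 0.4307, 0.0175]
tcp_rot: [0.646, 0.763, -0.0, -0.0]
ft_force: [0.3, 0.9, -0.8]
opening: 0.7
grasp_force: 0.0
```

hand_motion --rows '[{"dz":-0.03},{"dz":-0.03},{"dz":-0.03},{"dz":-0.03},{"dx":-0.03,"dy":-0.03,"dz":-0.01},{"dx":-0.02,"dy":-0.035},{"dx":-0.02,"dy":-0.035},{}]' --aperture 1.0

```text
time: 33.38
ee_pos: [0.4029, 0.3389, 0.1436]
tcp_rot: [0.644, 0.765, -0.01, 0.001]
ft_force: [-2.4, -0.2, -1.6]
opening: 1.002
grasp_force: 0.0
```

hand_motion --rows '[{"dx":-0.02,"dy":-0.035},{"dx":-0.02,"dy":-0.03},{},{},{}]'

```text
time: 33.8
ee_pos: [0.3567, 0.2972, 0.1481]
tcp_rot: [0.647, 0.763, 0.001, 0.0]
ft_force: [0.9, -0.5, 0.1]
opening: 0.997
grasp_force: 0.0
```

```bash
python3 - <<'E'
from h import *
from station import robot
c=grab(robot,'side','side4'); a=cv2.resize(c['pixels'][100:200,200:310],None,fx=4,fy=4,interpolation=3)
c=grab(robot,'top','top4'); b=cv2.resize(c['pixels'][190:260,60:190],None,fx=6,fy=6,interpolation=3)[:400]
b=cv2.resize(c['pixels'][190:260,60:190],(780,420),interpolation=3)
cv2.imwrite('pics/f1.png',a); cv2.imwrite('pics/f2.png',b); cv2.imwrite('pics/f3.png',c['pixels'])
E
```

```text
(no output)
```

View pics/f1.png

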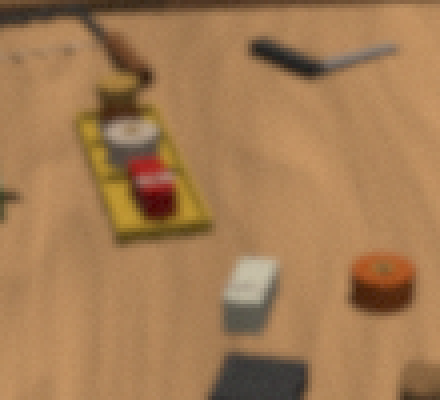

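View pics/f2.png

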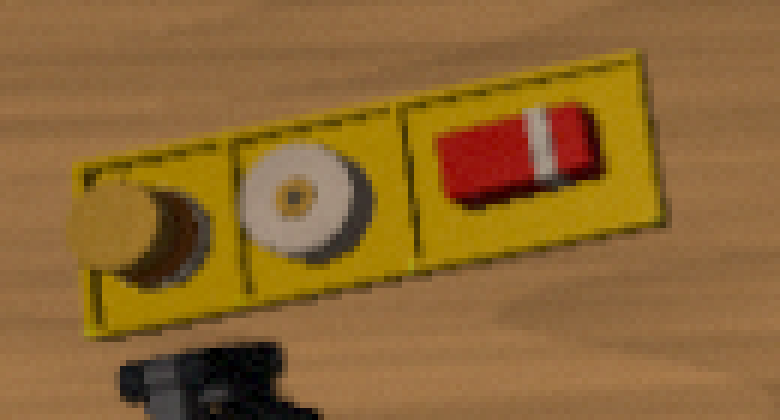

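View pics/f3.png

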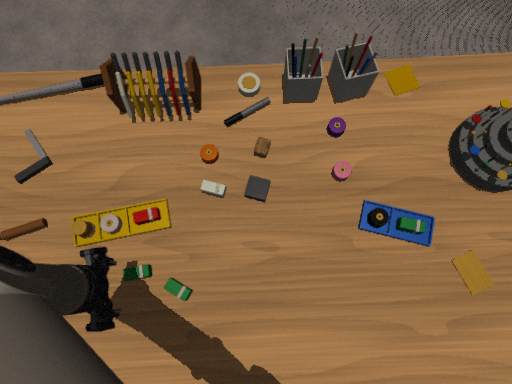

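Everything is in its bay, and the white bar (213,188) and orange wheel (209,153) haven't moved. The cap appears at about px (79.7,228) and the white wheel's eyelet at (109.2,223). I'll check both numerically for uprightness and seating.

```bash
python3 - <<'E'
from h import *
c=load('top4'); a=np.radians(99.44); u=np.array([np.cos(a),np.sin(a)]); v=np.array([u[1],-u[0]]); zc=R.from_quat(c['orientation']).as_matrix()[:,2]
for n,p,z in(('cap',(79.7,228),.05),('wheel',(109.2,223),.031),('red',(146,215.5),.033)):
    d=onplane(c,[p],z)[0,:2]-[.5153,.3488]; r=rays(c,[p])[0]
    w,x=int(p[1]),int(p[0]); k=np.median(c['range_z'][w-2:w+3,x-2:x+3])
    print(n,'tray x,y',d@v,d@u,'top z',c['position'][2]+r[2]*k/(r@zc))
E
```

```text
cap tray x,y -0.0043304556918015245 0.08312272709132117 top z 0.05070723182562642
wheel tray x,y -0.0020815424331908847 0.02174437233103256 top z 0.03239942255960904
red tray x,y -0.002470627046054279 -0.06807784275170906 top z 0.03436664248050436
```

All three are centred in their bays at the expected top heights, so they sit flat and the jar is upright.

```bash
python3 -c "
from station import robot
print(robot.hand_in())"
```

```text
the job is handed in; nothing more can be done
None
```

Both polishing kits are made up in the order asked and handed in after about 34 s of robot time: every item is in its own bay, the jar is upright, and the white bar and orange wheel were not moved.

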